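# Shut the curing box and switch its lamps on

## Robot

A 7-joint arm with a two-finger parallel gripper is mounted at the origin on the work surface. World frame = base frame: x ahead of the robot, y to its left, z up, the work surface at z = 0. Lengths are in m, angles in degrees, forces in N, time in s.
With the tool pointing down it reaches from about 0.375 to 0.925 m from the base axis. Payload 3.1 kg.
Tool frame: the origin (TCP) lies on the centre line of the jaws, within the pads' length; the fingertips stand 22 mm ahead of it and the grasp point (between the pads) lies 3 mm ahead of it; z points along the fingers, y is the direction in which the jaws open and shut (so a half turn about z gives the same grasp; the last joint's range is limited). The gripper opens to 85 mm and grips with 20 to 120 N. Pads are 22 mm wide; open, the fingers measure 114 mm over their backs; the gripper's body (76 mm by 85 mm) begins 54 mm behind the grasp point. The pads swing forward as they close: fully open they stand 13 mm farther back than shut.
Start: joints at [-5.604, 21.939, 2.515, 91.553, -1.026, 66.532, -2.859], TCP at [0.65, 0, 0.253] pointing down, gripper open.
Joint ranges: [-149.38, 149.38], [-23.57, 123.04], [-84.95, 90], [0, 143.3], [-89.99, 269.99], [3.08, 112.72], [-163.45, 163.45]. Speed limits (degrees/s): [159.86, 159.86, 180, 180, 180, 180, 180].

## Interface

Orientations are given as a 3x3 rotation matrix whose columns are the frame's x, y, z axes.
In Python, from plant import env gives the robot as it stands. The module is installed in compiled form; this text tells all that it offers.
- The arm moves only by the shell command python3 -m pendant 'ROWS' [OPENING] [FORCE]. ROWS is JSON, a list of rows, each a list of 2 entries, a list of its own where there are three numbers: the shift along the tool's x, y, z each as a share of 2 cm, from -1 to 1, then the turn, a rotation vector about the tool's x, y, z each as a share of 5 degrees, from -1 to 1. In form: [[[dx, dy, dz], [ax, ay, az]], ...]. A call has 1 to 20 rows; each row shifts and turns the commanded pose from where the row before left it, along the tool's axes as they then stand; what a row does not reach is not made up. A row lasts 1/8 s, in which the tool goes at most 62.5 mm and 10.7 degrees, less where a joint would pass 70% of its speed; a pose out of reach is approached as far as the arm can. A call with a number of a shift or a turn outside -1 to 1 is refused whole. A call with a gripper value outside its range is refused whole. OPENING is the closure, from 0 (fully open) to 1 (shut), set as the call begins (- or left out, the last holds). The fingers move at their own pace and stop on an object; FORCE is the grip in N (left out, the last holds). Time passes only in rows, so rows that do not move let the fingers close. It gives the time, the measured TCP pose, the force and the opening at its end, in the units of the state.
- env.sense(): the state, without advancing time (a new reading comes with each control period).
- env.camera(name): name is "scene" or "side" or "wrist"; returns a dict with "image" (420x560x3 uint8, red, green, blue), "depth" (420x560 float32, m along the optical axis (not along the pixel's ray), 0 where there is no reading), "fov_y" (degrees; the focal length in pixels is half the picture's height over the tangent of half this angle, whatever the lens; pixels are square), "cx", "cy" (the principal point, pixels), "rvec" (rotation vector, rad) and "tvec" (3), from world to camera coordinates, as OpenCV has them. Camera axes: x right, y down, z forward; pixel columns grow to the right and rows downward; lengths in m; the calibration is good to about 2 mm. A picture is of the moment at which its call begins.
- env.hand_in(): hands the job in, once; it reports no verdict.
The state is a dict: "time": time; "joint_positions": joint angles; "dq": joint speeds; "tau": joint torques, N m; "tool_pos": TCP position; "tool_rot": TCP orientation; "contact_force": force on the tool from outside, world axes, zero at the start; "moment": the same for the moment, N m; "grip_width": finger opening in m.
Only numpy, scipy, OpenCV 4.12 (cv2) and the standard library are available. Lean on these libraries where they do the work, as an engineer would, in place of code of your own. Each camera call takes 0.05 s, during which the arm holds its last target.

## Task

Fold the lid stay of the curing box by pushing its knee over at the black knob, then lower the lid gently until it is fully shut. Only once the lid is shut, turn the rotary handle under the hood of the switch console clockwise, past its click, until it rests fully over at the on position (the short raised bar). Leave the jar, screwdriver, parts tray and magnifier stand where they are.

Things in the scene. Friction and masses are not known exactly. Their poses are not given: they have to be found in the camera images.
- stay_knob (a point): Middle of the black knob at the knee of the folding stay, on the box's near face: 14 mm diameter, 48 mm long, a 20 mm flange at its free end 24 mm from this point; sticks out level along the box's -x. Starts 142 mm above the box's underside, 37 mm out from its face. Push it to the box's -y, away from the lid hinge (74 mm arc about stay_pivot); a stop bars it to +y.
- stay_pivot (a point): Pivot of the lower stay link on the box's near face, 69 mm above the box's underside. That link (74 mm, flat steel 12 mm wide) ends in the knee; a second one as long joins the knee to the near edge of the lid, 130 mm from the lid hinge. Axes turn with the link; x runs along the pivot pin and the box's x.
- stay (a joint): Turn of the lower link, rad. 0 = locked 5 mm over-centre on its stop (the lid cannot then be pushed down); grows as the knee goes to the box's -y. From about 0.3 the stay is broken; about 2.28 with the lid shut. Stay and lid are one linkage: pushing the knee also lowers the lid, slowly at first. It takes a few N.
- cure_box: Grey open-topped box, 120 (its x) x 200 (its y) x 100 mm high, fixed on the 3 mm mat. Origin at the centre of its underside. Its x points away from the robot (yaw up to 0.3 rad either way); the lid hinge runs along x on the +y rim. It may stand left or right of the console.
- lid_hinge (a point): Middle of the lid hinge line, on the box's +y rim, 104 mm above the box's underside. The hinge line runs along the box's x. Its orientation moves with the lid and equals the box's while the lid is fully open.
- lid_push (a point): Middle of the lid's free end on its outer face, 175 mm from the hinge line along the lid and 20 mm from the free edge. The lid is 120 mm along the box's x, 195 mm from hinge to free edge, 8 mm thick, amber pane in a black frame.
- lid (a joint): Lid angle, rad. 0 = open, 60 degrees above level, free edge leaning to the box's -y, held by the stay; grows as it is lowered; 1.047 = shut, lid level. Stiff hinge: it stays where it is left. Pressing its outer face near the free edge with 1 to 4 N lowers it once the stay is broken.
- console: Switch console, 160 mm square, 168 mm high, fixed; origin at the centre of its underside, x away from the robot (yaw up to 0.3 rad). Panel faces the robot, sloping 32 degrees from level, outward normal (-0.530, 0, 0.848); handle axis meets it at (-17, 0, 70) mm. A hood 158 to 168 mm high reaches from the back to x = +3 mm and bars a vertical gripper: come tilted, along the normal.
- handle_grip (a point): Centre of the bar of the rotary handle, on its axis, 24 mm out from the panel. The bar is 50 mm long, 14 mm wide, and stands 9 to 35 mm out from the panel, with a small nose at its pointer end. x of this point points along the bar to the nose, y across the bar, z out of the panel along the axis.
- handle (a joint): Turn of the rotary handle, rad, clockwise seen from in front of the panel. 0 = off: nose 30 degrees left of up-slope as the robot sees it, at a round pip; 1.047 (60 degrees) = on: nose 30 degrees right, at a short raised bar. Firm stops at both. A spring holds it at either end; it snaps over at the middle, 0.15 N m at most.
- flux_jar_center (a point): White jar with black cap, 40 mm diameter, 42 mm high; its centre. Loose, to be left alone.
- screwdriver: Screwdriver 160 mm long lying on the mat. Loose, to be left alone.
- parts_tray: Grey divided tray 100 x 80 x 25 mm, origin at the centre of its underside. Loose, to be left alone.
- magnifier: Magnifier on a dark foot 80 x 120 mm, 225 mm high, its lens at the height of 200 mm; origin at the centre of its underside. Loose, at the left side of the mat, to be left alone.
Mind the look-alikes: they are no part of the job. Leave any turquoise look-alike of the console alone.

How it is judged (in metres and radians):
On the way, in this order (a step that is already met when the one before it is completed fails the run):
1. the stay is broken at its knee (value of joint stay above 0.3 rad and value of joint handle below 0.3 rad), for 0.1 s.
2. the lid is shut with the handle still off (value of joint lid above 0.99 rad and value of joint handle below 0.3 rad), for 0.2 s.
3. the handle is turned to on (value of joint handle above 0.95 rad), for 0.2 s.
At the end, for the whole second after the job is handed in: The lid is shut (within 0.057 rad, about 10 mm at its free edge), the stay folded, and the rotary handle rests at on (within 0.1 rad of its stop), all at rest (value of joint lid above 0.99 rad and value of joint handle above 0.95 rad and value of joint stay above 1.5 rad and velocity of joint each of handle, lid below 0.1 rad/s); the robot touches nothing.
It fails at once if the handle is turned from off while the lid is not shut (value of joint handle above 0.4 rad and value of joint lid below 0.96 rad).
It fails at once if the lid is slammed (faster than 2.5 rad/s) (velocity of joint lid above 2.5 rad/s).
It fails at once if a bystander (jar, screwdriver, tray, magnifier) is moved by more than 30 mm (distance of any of flux_jar_center, screwdriver, parts_tray, magnifier from where it was at the start of the episode above 0.03 m).
It also fails if it takes over 72 s, if anything falls off the work surface, if the arm or the gripper's body presses on something with over 40 N, if the wrist force passes 120 N, or if a joint passes its speed limit or range.

## Working session

There is one attempt and no reset: what is moved stays moved. The work goes in short steps, Python scripts to look and compute and a shell command to move; the robot and the scene stay as the last step left them, time stands still between calls to the robot, and variables do not carry over. Pictures are saved under pics/ and viewed, and the job is handed in when it is done.

```bash
mkdir -p pics; python3 - <<'E'
from plant import env
import cv2,numpy as np
for n in ["scene","side","wrist"]:
    c=env.camera(n); cv2.imwrite(f"pics/{n}0.png",c["image"][:,:,::-1]); np.savez(f"pics/{n}0.npz",**c)
    print(n,c["fov_y"],c["cx"],c["cy"],c["rvec"],c["tvec"])
s=env.sense(); print({k:np.round(v,3) for k,v in s.items()})
E
```

```text
scene 50.87903610503933 285.1887977482327 210.56575155234162 [ 2.19420415  0.67843157 -0.31557163] [-0.33905547 -0.11843842  1.751914  ]
side 44.24999950540897 270.6908858919538 213.91550198735771 [ 2.11189327 -0.51183942  0.25370229] [-0.49035637  0.22450147  1.48202568]
wrist 65.83962601365597 277.2430248261472 208.806824803101 [-2.81491834e+00 -8.45346727e-05  2.66910504e-03] [-0.64914192 -0.04302816  0.38043632]
{'time': np.float64(0.15), 'joint_positions': array([-5.604, 21.981,  2.512, 91.63 , -1.026, 66.534, -2.859]), 'dq': array([ 0.009, -0.163, -0.009, -0.24 ,  0.087, -0.035, -0.049]), 'tau': array([ 2.0000e-03, -4.3405e+01,  1.0270e+00, -2.4998e+01,  1.1000e-02,
        7.0000e-03,  0.0000e+00]), 'tool_pos': array([0.649, 0.   , 0.252]), 'tool_rot': array([[-0.   ,  1.   , -0.002],
       [ 1.   ,  0.   , -0.   ],
       [-0.   , -0.002, -1.   ]]), 'contact_force': array([ 0.082, -0.823,  0.454]), 'moment': array([-0.024,  0.054,  0.025]), 'grip_width': np.float64(0.085)}
```

View pics/scene0.png

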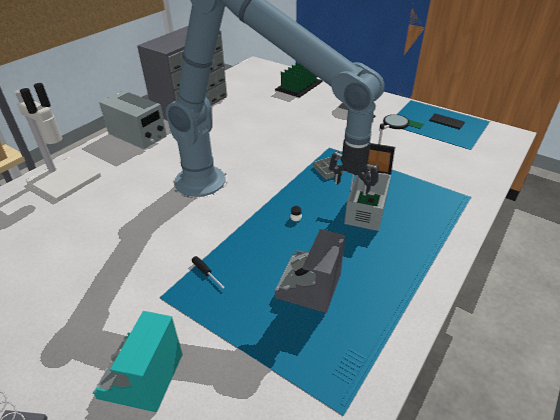

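View pics/side0.png

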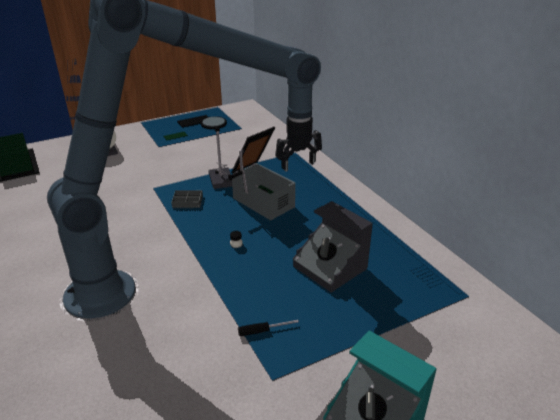

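View pics/wrist0.png

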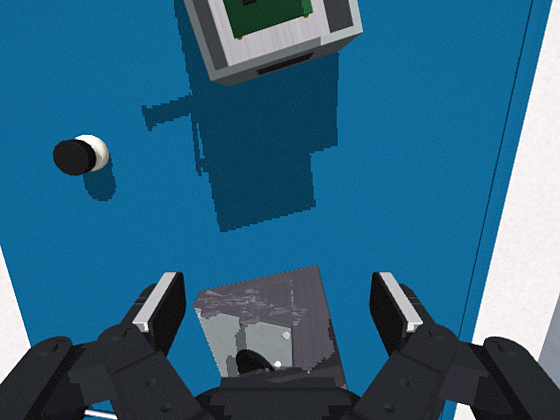

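```bash
cat > h.py <<'E'
import numpy as np,cv2
def load(n): return dict(np.load(f"pics/{n}.npz"))
def cloud(c):
    h,w=c["depth"].shape; f=h/2/np.tan(np.radians(float(c["fov_y"]))/2)
    R=cv2.Rodrigues(c["rvec"].astype(float))[0]
    v,u=np.mgrid[:h,:w]; d=c["depth"]
    P=np.stack([(u-c["cx"])/f*d,(v-c["cy"])/f*d,d],-1)
    W=(P-c["tvec"].reshape(3))@R
    W[d==0]=np.nan
    return W
def proj(c,p):
    f=420/2/np.tan(np.radians(float(c["fov_y"]))/2)
    R=cv2.Rodrigues(c["rvec"].astype(float))[0]
    q=np.atleast_2d(p)@R.T+c["tvec"].reshape(3)
    return np.stack([q[:,0]/q[:,2]*f+c["cx"],q[:,1]/q[:,2]*f+c["cy"]],-1)
def grab(n,name):
    from plant import env
    c=env.camera(n); cv2.imwrite(f"pics/{name}.png",c["image"][:,:,::-1]); np.savez(f"pics/{name}.npz",**c); return c
def crop(name,x0,y0,x1,y1,k,out):
    im=cv2.imread(f"pics/{name}.png")[y0:y1,x0:x1]
    cv2.imwrite(f"pics/{out}.png",cv2.resize(im,None,fx=k,fy=k,interpolation=cv2.INTER_CUBIC))
E
python3 - <<'E'
from h import *
crop("side0",190,90,390,300,3,"c1"); crop("scene0",260,110,410,320,2.8,"c2") 
for n in ["scene0","side0","wrist0"]:
    c=load(n);W=cloud(c)
    print(n,np.nanmin(W[...,2]))
    # box rim points / console top
    m=(abs(W[...,2]-0.103)<.004)&(W[...,0]>.4)&(W[...,0]<.95)&(abs(W[...,1])<.5)
    print("rim",m.sum(),np.round(cv2.boxPoints(cv2.minAreaRect(W[m][:,:2].astype(np.float32))),3).tolist())
    m=(abs(W[...,2]-0.171)<.004)&(W[...,0]>.4)&(W[...,0]<.95)&(W[...,1]<.0)&(W[...,1]>-.4)
    if m.sum()>5: print("hood",m.sum(),cv2.minAreaRect(W[m][:,:2].astype(np.float32)),np.round(cv2.boxPoints(cv2.minAreaRect(W[m][:,:2].astype(np.float32))),3).tolist())
E
```

```text
scene0 -0.7721716753626567
rim 333 [[0.546999990940094, 0.3070000112056732], [0.609000027179718, -0.2919999957084656], [0.753000020980835, -0.2770000100135803], [0.6909999847412109, 0.32199999690055847]]
hood 1154 ((0.6822171211242676, -0.20258578658103943), (0.07744690775871277, 0.16318640112876892), 14.430322647094727) [[0.6240000128746033, -0.13300000131130219], [0.6650000214576721, -0.29100000858306885], [0.7400000095367432, -0.2720000147819519], [0.6990000009536743, -0.11400000005960464]]
side0 -0.4798696011620833
rim 521 [[0.5210000276565552, 0.4300000071525574], [0.6060000061988831, -0.29600000381469727], [0.7559999823570251, -0.27799999713897705], [0.6710000038146973, 0.44699999690055847]]
hood 857 ((0.6806154847145081, -0.20528626441955566), (0.08310200273990631, 0.16329322755336761), 13.355687141418457) [[0.6209999918937683, -0.13500000536441803], [0.6589999794960022, -0.2939999997615814], [0.7400000095367432, -0.2750000059604645], [0.7020000219345093, -0.11599999666213989]]
wrist0 -0.49693534014822205
rim 3068 [[0.5820000171661377, 0.14900000393390656], [0.6330000162124634, -0.19900000095367432], [0.7580000162124634, -0.1809999942779541], [0.7070000171661377, 0.16699999570846558]]
hood 880 ((0.6715994477272034, -0.12586884200572968), (0.02486811950802803, 0.07313215732574463), 82.88069152832031) [[0.6340000033378601, -0.1340000033378601], [0.7059999704360962, -0.14300000667572021], [0.7089999914169312, -0.11800000071525574], [0.6370000243186951, -0.10899999737739563]]
```

View pics/c1.png

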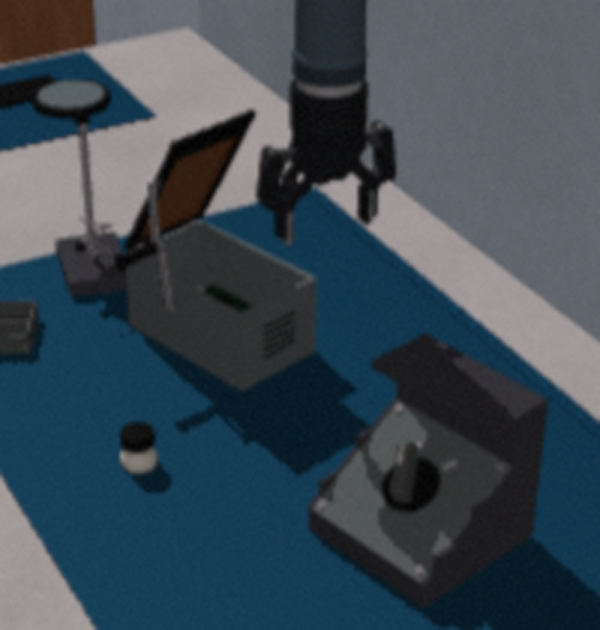

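View pics/c2.png

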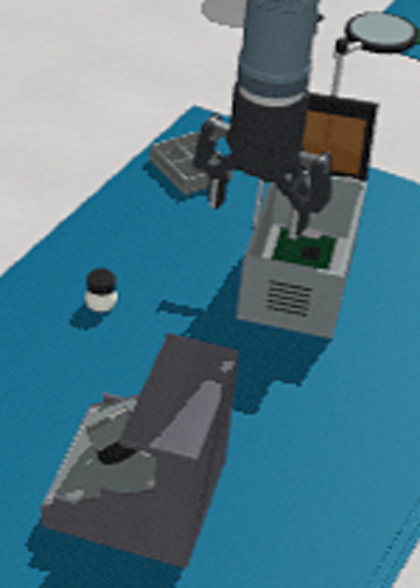

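```bash
python3 - <<'E'
from h import *
for n in ["scene0","side0","wrist0"]:
    W=cloud(load(n)); P=W.reshape(-1,3)
    m=(abs(P[:,2]-0.1025)<.0035)&(P[:,0]>.5)&(P[:,0]<.85)&(P[:,1]<.33)&(P[:,1]>.02)
    Q=P[m]
    print(n,"rim",m.sum(),cv2.minAreaRect(Q[:,:2].astype(np.float32)),np.round(cv2.boxPoints(cv2.minAreaRect(Q[:,:2].astype(np.float32))),3).tolist())
    # normals
    dx=np.roll(W,-2,1)-np.roll(W,2,1); dy=np.roll(W,-2,0)-np.roll(W,2,0)
    N=np.cross(dx,dy); N/=np.linalg.norm(N,axis=-1,keepdims=True)+1e-12
    for nm,(a,b) in {"box":(.0,.4),"con":(-.4,-.05)}.items():
        m=(W[...,2]>.015)&(W[...,2]<.095)&(W[...,1]>a)&(W[...,1]<b)&(W[...,0]>.5)&(W[...,0]<.85)&(abs(N[...,2])<.2)
        A=np.degrees(np.arctan2(N[m][:,1],N[m][:,0]))%90
        h,e=np.histogram(A,30); print(nm,m.sum(),h.tolist())
    # side cluster plane RANSAC by yaw mode
E
```

```text
scene0 rim 187 ((0.6239170432090759, 0.20611020922660828), (0.1266830414533615, 0.21148036420345306), 16.434873580932617) [[0.5329999923706055, 0.28999999165534973], [0.5929999947547913, 0.08699999749660492], [0.7149999737739563, 0.12300000339746475], [0.6549999713897705, 0.32499998807907104]]
box 703 [24, 44, 44, 52, 62, 51, 35, 52, 39, 46, 40, 32, 22, 24, 15, 6, 1, 10, 5, 4, 4, 1, 2, 3, 6, 5, 9, 13, 18, 34]
con 880 [44, 66, 72, 106, 141, 88, 84, 47, 40, 25, 24, 19, 12, 11, 8, 3, 1, 3, 3, 3, 2, 5, 6, 1, 4, 3, 9, 8, 18, 24]
side0 rim 213 ((0.6195228099822998, 0.20574668049812317), (0.1360001116991043, 0.20518581569194794), 15.995345115661621) [[0.5260000228881836, 0.28600001335144043], [0.5820000171661377, 0.08799999952316284], [0.7129999995231628, 0.12600000202655792], [0.6570000052452087, 0.3230000138282776]]
box 1105 [39, 60, 106, 91, 98, 114, 87, 82, 77, 54, 38, 32, 23, 3, 14, 8, 9, 19, 14, 18, 3, 4, 4, 8, 6, 15, 16, 15, 21, 27]
con 671 [20, 37, 56, 62, 78, 80, 64, 59, 30, 28, 9, 5, 6, 7, 9, 15, 6, 3, 2, 2, 4, 11, 9, 6, 8, 7, 9, 10, 8, 21]
wrist0 rim 2402 ((0.6474028825759888, 0.1386139988899231), (0.12047060579061508, 0.056368596851825714), 16.350452423095703) [[0.5820000171661377, 0.14900000393390656], [0.5979999899864197, 0.0949999988079071], [0.7129999995231628, 0.1289999932050705], [0.6970000267028809, 0.18299999833106995]]
box 2744 [70, 50, 62, 146, 452, 872, 540, 201, 79, 40, 26, 11, 21, 37, 21, 18, 16, 8, 7, 16, 5, 3, 2, 3, 1, 0, 2, 2, 6, 27]
con 4097 [157, 253, 459, 546, 630, 625, 470, 307, 212, 109, 49, 14, 7, 10, 13, 13, 16, 7, 7, 11, 10, 7, 9, 6, 6, 7, 14, 20, 35, 68]
```

```bash
python3 - <<'E'
from h import *
c=load("wrist0");R=cv2.Rodrigues(c["rvec"])[0];p=-R.T@c["tvec"].reshape(3)
print("cam world",p,"view dir",R[2])
yaw=np.radians(16.3);O=np.array([.626,.207,.003]);B=np.array([[np.cos(yaw),-np.sin(yaw),0],[np.sin(yaw),np.cos(yaw),0],[0,0,1]])
def w(*a): return O+B@np.array(a)/1000
pts={"near face corners":[w(-60,-100,100),w(-60,100,100),w(-60,-100,0),w(60,-100,100),w(60,100,100)],"knob":[w(-73,35,142),w(-121,35,142)],"piv":[w(-60,35,69)],"lid":[w(-60,100,104),w(-60,2.5,273),w(60,2.5,273),w(60,100,104)]}
for n in ["side0","scene0"]:
    im=cv2.imread(f"pics/{n}.png"); c=load(n); k=4
    x0,y0,x1,y1=(200,110,350,240) if n=="side0" else (290,130,430,250)
    big=cv2.resize(im[y0:y1,x0:x1],None,fx=5,fy=5,interpolation=cv2.INTER_CUBIC)
    big=np.clip(big.astype(float)*1.6,0,255).astype(np.uint8)
    for kx,v in pts.items():
        for q in proj(c,np.array(v)):
            cv2.circle(big,tuple(int(t) for t in ((q-[x0,y0])*5)),3,(0,0,255) if kx!="knob" else (0,255,255),-1)
    cv2.imwrite(f"pics/ov_{n}.png",big)
    W=cloud(c)
    # loose points above z .12 outside near face
    L=(W-O)@B*1000
    m=(L[...,0]>-135)&(L[...,0]<-66)&(L[...,1]>-60)&(L[...,1]<110)&(L[...,2]>60)&(L[...,2]<230)
    print(n,m.sum()); print(np.round(np.c_[L[m],np.argwhere(m)[:,::-1]]).astype(int)[:60].tolist())
    for nm,bb in {"mag":(0.35,0.6)}.items():
        m=(W[...,1]>.3)&(W[...,1]<.6)&(W[...,0]>.4)&(W[...,0]<1)&(W[...,2]>.01)&(W[...,2]<.24)
        hi=m&(W[...,2]>.15); print("mag hi",np.round(W[hi].mean(0),3),np.round(W[hi].min(0),3),np.round(W[hi].max(0),3))
E
```

```text
cam world [0.64985511 0.08116744 0.37291908] view dir [-0.00183662 -0.32089372 -0.94711343]
side0 187
[[-76, 31, 224, 239, 150], [-73, 30, 223, 240, 150], [-67, 32, 220, 241, 150], [-68, 25, 223, 242, 150], [-79, 28, 222, 239, 151], [-79, 23, 224, 240, 151], [-72, 26, 220, 241, 151], [-70, 24, 220, 242, 151], [-71, 38, 212, 239, 152], [-71, 33, 214, 240, 152], [-70, 29, 215, 241, 152], [-67, 27, 214, 242, 152], [-76, 33, 212, 239, 153], [-71, 33, 210, 240, 153], [-76, 22, 216, 241, 153], [-77, 31, 209, 239, 154], [-78, 25, 212, 240, 154], [-73, 25, 210, 241, 154], [-71, 39, 200, 239, 155], [-71, 34, 202, 240, 155], [-76, 23, 208, 241, 155], [-74, 35, 199, 239, 156], [-70, 35, 198, 240, 156], [-70, 30, 200, 241, 156], [-75, 35, 196, 239, 157], [-76, 28, 199, 240, 157], [-71, 29, 196, 241, 157], [-69, 43, 187, 239, 158], [-73, 32, 193, 240, 158], [-75, 25, 196, 241, 158], [-73, 32, 189, 240, 159], [-75, 24, 192, 241, 159], [-74, 31, 186, 240, 160], [-72, 29, 186, 241, 160], [-68, 28, 185, 242, 160], [-73, 33, 181, 240, 161], [-74, 27, 183, 241, 161], [-69, 27, 182, 242, 161], [-69, 60,
[... 345 characters left out ...]
40, 166], [-74, 27, 164, 241, 166], [-71, 26, 163, 242, 166], [-74, 34, 158, 240, 167], [-72, 30, 159, 241, 167], [-76, 21, 163, 242, 167], [-76, 32, 156, 240, 168], [-72, 31, 154, 241, 168], [-74, 24, 158, 242, 168]]
mag hi [0.563 0.493 0.206] [0.52  0.409 0.15 ] [0.618 0.568 0.228]
scene0 13
[[-123, 32, 150, 338, 165], [-120, 37, 147, 339, 165], [-121, 23, 152, 338, 166], [-96, 29, 141, 345, 169], [-99, 24, 139, 344, 170], [-95, 23, 140, 345, 170], [-92, 24, 141, 346, 170], [-67, 19, 115, 352, 178], [-66, 19, 110, 352, 179], [-66, 21, 105, 352, 180], [-66, 13, 88, 351, 185], [-66, 14, 83, 351, 186], [-66, 17, 77, 351, 187]]
mag hi [0.571 0.495 0.208] [0.524 0.416 0.151] [0.623 0.567 0.229]
```

View pics/ov_side0.png

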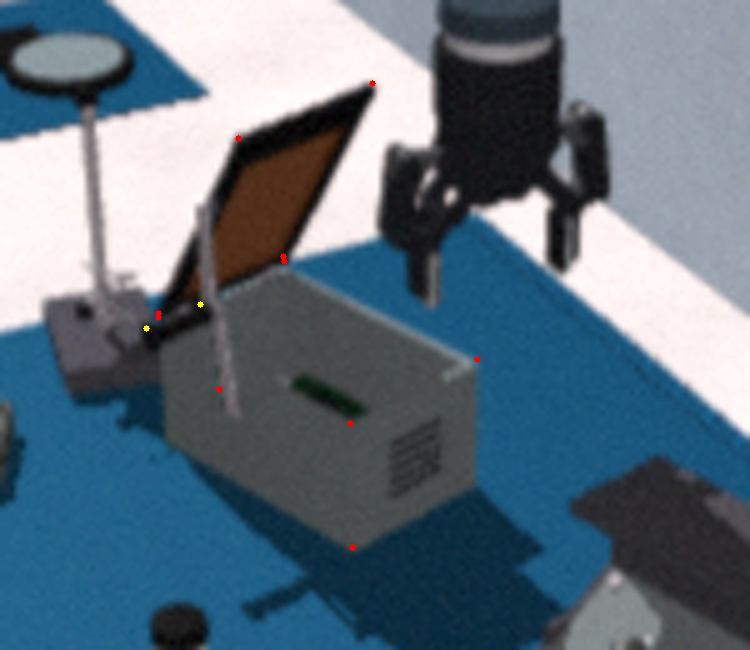

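View pics/ov_scene0.png

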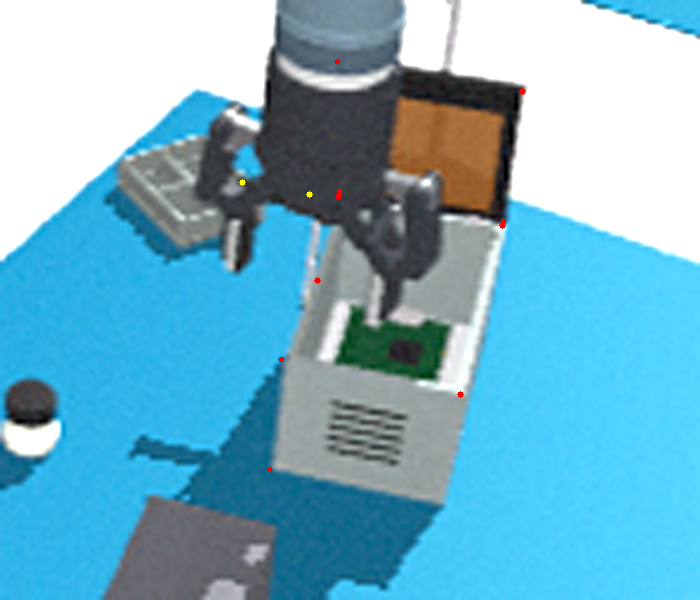

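```bash
python3 -m pendant '[[[0,0,0],[0,0,-1]],[[0,0,0],[0,0,-1]],[[0,0,0],[0,0,-1]],[[0,0,0],[0,0,-1]],[[0,0,0],[0,0,-1]],[[0,0,0],[0,0,-1]],[[0,0,0],[0,0,-1]],[[0,0,0],[0,0,-1]],[[0,0,0],[0,0,-1]],[[0,0,0],[0,0,-1]],[[0,0,0],[0,0,-1]],[[0,0,0],[0,0,-1]],[[0,0,0],[0,0,-1]],[[0,0,0],[0,0,-1]],[[0,0,0],[0,0,-1]],[[0,0,0],[0,0,-1]],[[0,0,0],[0,0,-1]],[[0,0,0],[0,0,-1]],[[0,0,0],[0,0,-1]],[[0,0,0],[0,0,-1]]]' 1 40
python3 -m pendant '[[[0,0,0],[0,0,-1]],[[0,0,0],[0,0,-0.26]],[[0,0,0],[0,-1,0]],[[0,0,0],[0,-1,0]],[[0,0,0],[0,-1,0]],[[0,0,0],[0,-1,0]],[[0,0,0],[0,-1,0]],[[0,0,0],[0,-1,0]],[[0,0,0],[0,0,0]]]'
python3 - <<'E'
from plant import env
s=env.sense(); print(s["tool_rot"].round(3),s["tool_pos"],s["joint_positions"].round(1),s["contact_force"],s["grip_width"])
E
```

```text
time: 2.65
tool_pos: [0.6496, -0.0001, 0.2526]
tool_rot: [[-0.984, -0.176, -0.001], [-0.176, 0.984, -0.0], [0.001, 0.0, -1.0]]
contact_force: [0.1, 0.4, -0.8]
grip_width: -0.0001
time: 3.78
tool_pos: [0.6479, -0.0009, 0.2516]
tool_rot: [[-0.834, -0.279, 0.477], [-0.241, 0.96, 0.139], [-0.497, 0.001, -0.868]]
contact_force: [0.1, -0.8, 0.3]
grip_width: 0.0
[[-0.834 -0.279  0.477]
 [-0.241  0.96   0.139]
 [-0.497  0.001 -0.868]] [ 0.64786863 -0.00090333  0.25161762] [ 18.7  10.2 -20.1 112.6  -9.   29.4 112.6] [ 0.05215809 -0.80057035  0.31474103] 3.389894541693176e-05
```

```bash
cat >> h.py <<'E'
yaw=np.radians(16.3);O=np.array([.626,.207,.003])
def Rz(y): return np.array([[np.cos(y),-np.sin(y),0],[np.sin(y),np.cos(y),0],[0,0,1]])
B=Rz(yaw)
def bx(*a): return O+B@np.array(a)/1000
def lb(p): return (np.array(p)-O)@B*1000
def go(target):
    from plant import env
    s=env.sense(); d=s["tool_rot"].T@(np.array(target)-s["tool_pos"]); print("tool mm",(d*1000).round(1),"units",(d/.02).round(2),"box now",lb(s["tool_pos"]).round(1))
E
python3 - <<'E'
from h import *
go(bx(-160,-60,200)); go(bx(-160,63,200)); go(bx(-103,63,134))
from plant import env
print((B.T@env.sense()["tool_rot"]).round(3))
E
```

```text
tool mm [130.9 145.4 -18.7] units [ 6.55  7.27 -0.93] box now [ -37.4 -205.7  248.6]
tool mm [131.2 268.4 -18.7] units [ 6.56 13.42 -0.93] box now [ -37.4 -205.7  248.6]
tool mm [114.5 268.4  66.9] units [ 5.72 13.42  3.34] box now [ -37.4 -205.7  248.6]
[[-0.868  0.002  0.497]
 [ 0.002  1.    -0.   ]
 [-0.497  0.001 -0.868]]
```

```bash
python3 -m pendant '[[[0.8,0.9,-0.1],[0,0,0]],[[0.8,0.9,-0.1],[0,0,0]],[[0.8,0.9,-0.1],[0,0,0]],[[0.8,0.9,-0.1],[0,0,0]],[[0.8,0.9,-0.1],[0,0,0]],[[0.8,0.9,-0.1],[0,0,0]],[[0.8,0.9,-0.1],[0,0,0]],[[0.9,0.9,-0.1],[0,0,0]],[[0,0,0],[0,0,0]],[[0,0,0],[0,0,0]]]'
python3 - <<'E'
from h import *
c=grab("wrist","w1"); go(bx(-160,63,200)); grab("side","s1")
cv2.imwrite("pics/w1b.png",np.clip(c["image"][:,:,::-1].astype(float)*1.3,0,255).astype(np.uint8))
L=(cloud(c)-O)@B*1000
m=(L[...,0]>-135)&(L[...,0]<-64)&(L[...,1]>-60)&(L[...,1]<110)&(L[...,2]>60)&(L[...,2]<230)
a=np.c_[L[m],np.argwhere(m)[:,::-1]].round().astype(int); print(len(a)); print(a[::max(1,len(a)//50)].tolist())
E
```

```text
time: 5.03
tool_pos: [0.4953, 0.1046, 0.2033]
tool_rot: [[-0.83, -0.281, 0.481], [-0.243, 0.96, 0.141], [-0.502, 0.0, -0.865]]
contact_force: [0.4, -0.4, 0.6]
grip_width: -0.0
tool mm [  5.4 124.9  -2.7] units [ 0.27  6.24 -0.14] box now [-154.1  -61.9  200.3]
3839
[[-67, 13, 64, 361, 202], [-68, 19, 70, 369, 207], [-66, 10, 76, 359, 213], [-67, 13, 83, 364, 218], [-124, 28, 133, 419, 222], [-67, 22, 91, 376, 225], [-68, 24, 93, 379, 227], [-68, 16, 95, 371, 229], [-125, 31, 140, 428, 230], [-125, 20, 141, 411, 232], [-67, 15, 100, 370, 234], [-124, 24, 143, 418, 235], [-67, 17, 103, 374, 237], [-124, 26, 146, 422, 238], [-68, 21, 107, 380, 240], [-124, 28, 148, 426, 241], [-67, 26, 109, 386, 243], [-125, 28, 151, 428, 244], [-107, 22, 140, 404, 246], [-123, 30, 152, 431, 247], [-115, 22, 147, 411, 249], [-67, 27, 117, 390, 251], [-67, 22, 119, 383, 253], [-111, 30, 149, 423, 254], [-109, 25, 149, 414, 256], [-102, 22, 146, 406, 258], [-91, 21, 141, 397, 260], [-68, 26, 128, 391, 262], [-68, 25, 130, 390, 264], [-67, 26, 131, 392, 266], [-90, 22, 146, 400, 268], [-93, 28, 150, 411, 270], [-84, 22, 147, 398, 273], [-79, 22, 146, 396, 276], [-78, 25, 148, 401, 279], [-72, 23, 148, 395, 283], [-71, 22, 151, 394, 287], [-71, 23, 154, 397, 291], [-72, 26, 158, 402, 295], [-72, 28, 161, 407, 299], [-72, 31, 164, 411, 303], [-73, 31, 167, 414, 307], [-73, 32, 170, 417, 311], [-69, 23, 172, 402, 316], [-70, 23, 175, 404, 320], [-72, 34, 178, 423, 323], [-72, 34, 181, 424, 327], [-71, 34, 183, 424, 331], [-73, 32, 186, 423, 335], [-72, 31, 189, 423, 339], [-73, 29, 193, 422, 345]]
```

View pics/w1b.png

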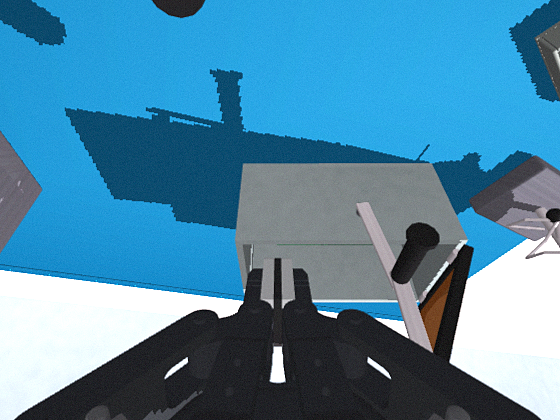

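```bash
python3 -m pendant '[[[0,0.9,0],[0,0,0]],[[0.1,0.9,0],[0,0,0]],[[0.1,0.9,0],[0,0,0]],[[0.1,0.9,0],[0,0,0]],[[0,0.9,0],[0,0,0]],[[0,0.9,0],[0,0,0]],[[0,0.85,0],[0,0,0]],[[0,0,0],[0,0,0]],[[-0.2,0,0.8],[0,0,0]],[[-0.2,0,0.8],[0,0,0]],[[-0.2,0,0.8],[0,0,0]],[[0,0,0],[0,0,0]]]'
python3 - <<'E'
from h import *
c=grab("wrist","w2"); go(bx(-103,63,141)); grab("side","s2")
crop("s2",200,90,350,240,4,"s2c")
E
```

```text
time: 6.62
tool_pos: [0.4874, 0.2312, 0.1626]
tool_rot: [[-0.833, -0.278, 0.478], [-0.241, 0.96, 0.139], [-0.498, 0.0, -0.867]]
contact_force: [-0.6, 0.1, 1.2]
grip_width: -0.0001
tool mm [-10.8   0.6  28.2] units [-0.54  0.03  1.41] box now [-126.4   62.5  160.1]
```

View pics/w2.png

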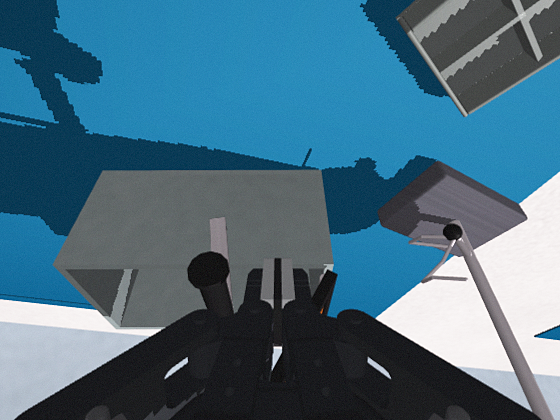

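View pics/s2c.png

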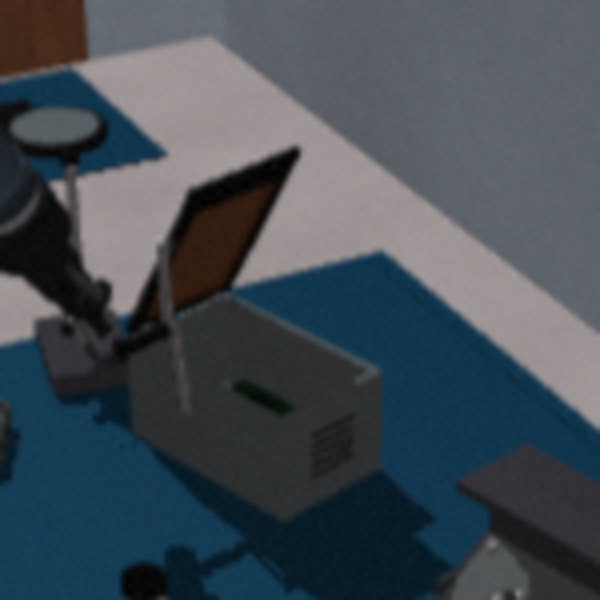

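```bash
python3 -m pendant '[[[-0.25,0,0.7],[0,0,0]],[[-0.25,0,0.7],[0,0,0]],[[0,0,0],[0,0,0]],[[0,-0.5,0],[0,0,0]],[[0,-0.5,0],[0,0,0]],[[0,-0.3,0],[0,0,0]],[[0,-0.3,0],[0,0,0]],[[0,-0.3,0],[0,0,0]],[[0,-0.3,0],[0,0,0]],[[0,0,0],[0,0,0]]]'
python3 - <<'E'
from h import *
c=grab("wrist","w3"); go(bx(-103,6,141))
E
```

```text
time: 7.98
tool_pos: [0.521, 0.1955, 0.144]
tool_rot: [[-0.832, -0.279, 0.48], [-0.242, 0.96, 0.139], [-0.499, -0.001, -0.866]]
contact_force: [-0.5, -0.2, -0.3]
grip_width: -0.0004
tool mm [ -0.9 -12.6   0.6] units [-0.05 -0.63  0.03] box now [-104.1   18.6  141. ]
```

View pics/w3.png

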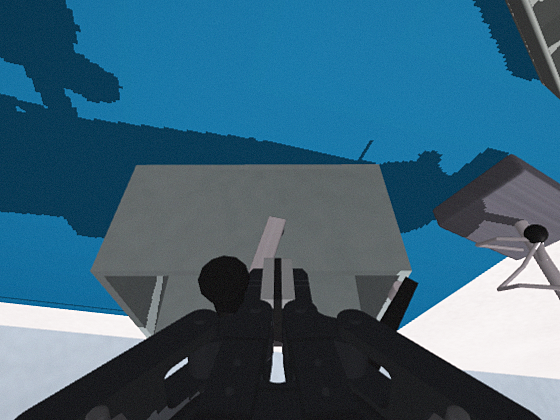

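```bash
python3 -m pendant '[[[0.1,-0.3,0.1],[0,0,0]],[[0.1,-0.3,0.1],[0,0,0]],[[0,-0.3,0.1],[0,0,0]],[[0.1,-0.3,0.1],[0,0,0]],[[0,-0.3,0.1],[0,0,0]],[[0,0,0],[0,0,0]]]'
python3 - <<'E'
from h import *
c=grab("wrist","w4"); go(bx(-103,6,141)); grab("side","s4"); crop("s4",200,90,350,240,4,"s4c")
E
```

```text
time: 8.78
tool_pos: [0.529, 0.1665, 0.132]
tool_rot: [[-0.832, -0.279, 0.479], [-0.242, 0.96, 0.139], [-0.499, -0.001, -0.867]]
contact_force: [0.4, 0.4, -0.7]
grip_width: 0.0004
tool mm [-6.8 17.5 -9.5] units [-0.34  0.88 -0.48] box now [-104.2  -11.5  129.4]
```

View pics/w4.png

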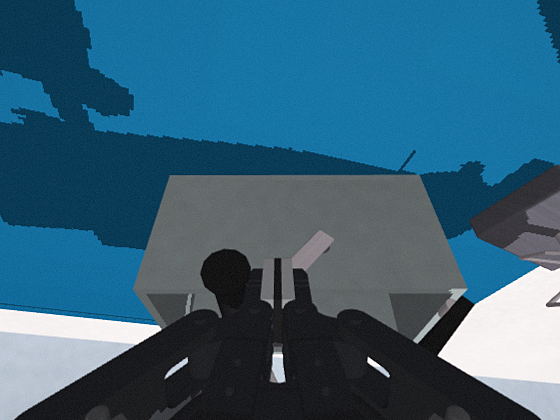

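View pics/s4c.png

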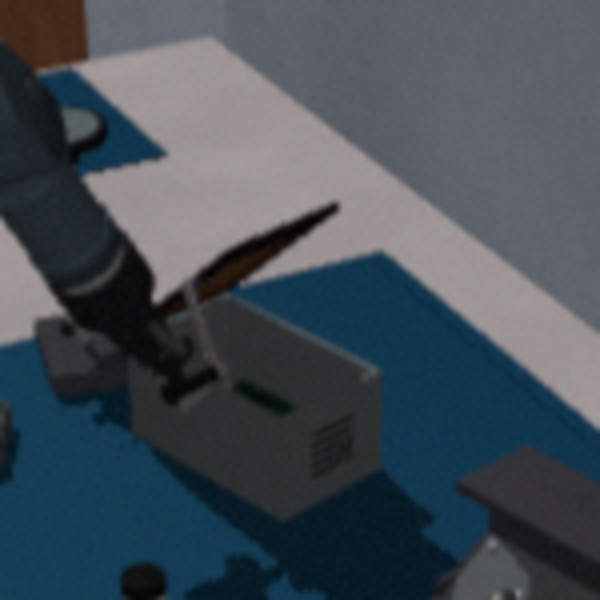

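```bash
python3 -m pendant '[[[0,0.4,0],[0,0,0]],[[0,0,-1],[0,0,0]],[[0,0,-1],[0,0,0]],[[0,0,-1],[0,0,0]],[[0,0,-1],[0,0,0]],[[0,0,-1],[0,0,0]],[[-0.5,0.1,-0.9],[0,0,0]],[[-0.5,0.1,-0.9],[0,0,0]],[[-0.5,0.1,-0.9],[0,0,0]],[[-0.5,0.1,-0.9],[0,0,0]],[[0,0,0],[0,0,0]]]'
python3 - <<'E'
from h import *
c=grab("wrist","w5"); go(bx(-11,10,295)); grab("side","s5"); crop("s5",200,90,350,240,4,"s5c")
for n in ["side"]:
    L=(cloud(load("s5"))-O)@B*1000
    m=(abs(L[...,0])<70)&(L[...,1]>-120)&(L[...,1]<100)&(L[...,2]>112)&(L[...,2]<230)
    a=L[m]; print(len(a)); print(np.degrees(np.arctan2(a[:,2]-104,100-a[:,1])).round().astype(int).tolist()[::20], np.hypot(a[:,2]-104,100-a[:,1]).max())
E
```

```text
time: 10.25
tool_pos: [0.4763, 0.17, 0.3041]
tool_rot: [[-0.828, -0.282, 0.484], [-0.244, 0.959, 0.141], [-0.504, -0.001, -0.864]]
contact_force: [0.4, -0.8, -0.7]
grip_width: -0.0003
tool mm [-122.5    3.7   76. ] units [-6.12  0.19  3.8 ] box now [-155.1    6.2  299.3]
259
[42, 42, 42, 41, 42, 43, 45, 42, 38, 43, 43, 42, 43] 187.958429073148
```

View pics/s5c.png

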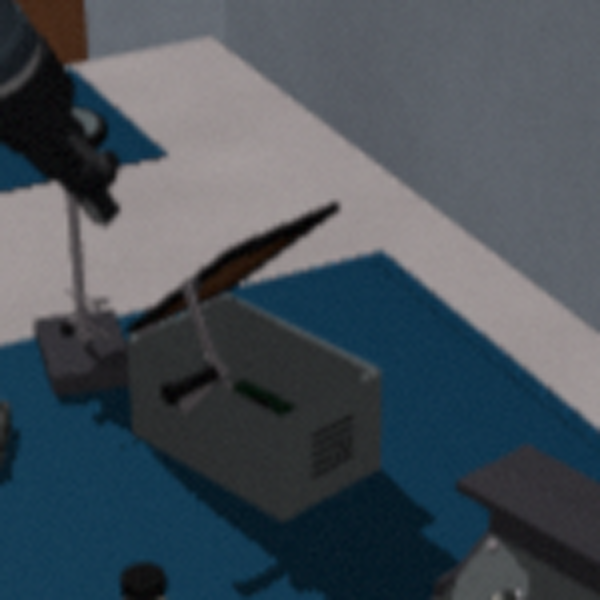

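View pics/w5.png

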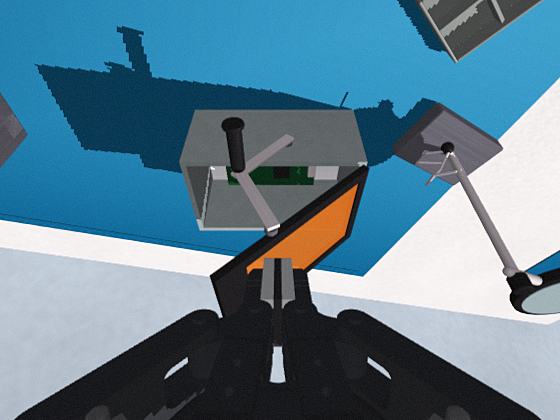

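```bash
python3 -m pendant '[[[-0.87,0,0.54],[0,0,0]],[[-0.87,0,0.54],[0,0,0]],[[-0.87,0,0.54],[0,0,0]],[[-0.87,0,0.54],[0,0,0]],[[-0.87,0,0.54],[0,0,0]],[[-0.87,0,0.54],[0,0,0]],[[-0.87,0,0.54],[0,0,0]],[[0,0,0],[0,0,0]]]'
python3 - <<'E'
from h import *
grab("scene","sc6"); crop("sc6",280,80,440,250,3,"sc6c")
for y,z in [(-10,242),(-14,227),(-35,198),(-48,171),(-56,142),(-60,112)]: go(bx(-11,y,z+19))
E
```

```text
time: 11.35
tool_pos: [0.6129, 0.209, 0.2951]
tool_rot: [[-0.833, -0.281, 0.477], [-0.242, 0.96, 0.142], [-0.497, 0.003, -0.867]]
contact_force: [-0.0, 1.1, -0.1]
grip_width: 0.0004
tool mm [ 13.9 -15.9  27.8] units [ 0.69 -0.79  1.39] box now [-12.8   5.8 292.1]
tool mm [ 21.3 -19.9  40.8] units [ 1.07 -0.99  2.04] box now [-12.8   5.8 292.1]
tool mm [ 35.7 -40.9  66. ] units [ 1.79 -2.05  3.3 ] box now [-12.8   5.8 292.1]
tool mm [ 49.2 -54.   89.4] units [ 2.46 -2.7   4.47] box now [-12.8   5.8 292.1]
tool mm [ 63.6 -62.  114.5] units [ 3.18 -3.1   5.73] box now [-12.8   5.8 292.1]
tool mm [ 78.5 -66.1 140.5] units [ 3.92 -3.3   7.03] box now [-12.8   5.8 292.1]
```

View pics/sc6c.png

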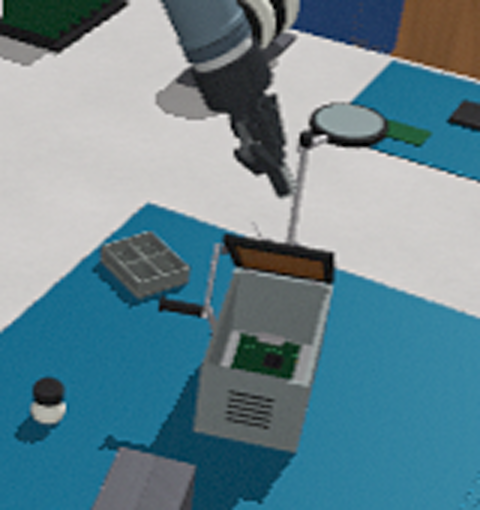

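Fingers sit above and behind the lid. Now press it down along its arc, gently.

```bash
python3 -m pendant '[[[0.35,-0.4,0.7],[0,0,0]],[[0.35,-0.4,0.7],[0,0,0]],[[0.18,-0.1,0.32],[0,0,0]],[[0.18,-0.1,0.33],[0,0,0]],[[0.24,-0.35,0.42],[0,0,0]],[[0.24,-0.35,0.42],[0,0,0]],[[0.24,-0.35,0.42],[0,0,0]],[[0,0,0],[0,0,0]]]'
python3 -m pendant '[[[0.22,-0.22,0.39],[0,0,0]],[[0.22,-0.22,0.39],[0,0,0]],[[0.23,-0.21,0.39],[0,0,0]],[[0.24,-0.13,0.42],[0,0,0]],[[0.24,-0.13,0.42],[0,0,0]],[[0.24,-0.14,0.42],[0,0,0]],[[0,0,0],[0,0,0]]]'
python3 - <<'E'
from h import *
grab("scene","sc7"); crop("sc7",280,80,440,250,3,"sc7c"); go(bx(-11,-60,112+19))
E
```

```text
time: 12.4
tool_pos: [0.626, 0.1685, 0.2201]
tool_rot: [[-0.833, -0.279, 0.478], [-0.242, 0.96, 0.139], [-0.497, -0.0, -0.868]]
contact_force: [-0.7, 0.1, -0.7]
grip_width: 0.0002
time: 13.28
tool_pos: [0.6316, 0.1496, 0.1642]
tool_rot: [[-0.833, -0.28, 0.477], [-0.243, 0.96, 0.14], [-0.497, 0.0, -0.868]]
contact_force: [-0.2, -0.0, 0.0]
grip_width: -0.0001
tool mm [16.2 -3.7 26.4] units [ 0.81 -0.18  1.32] box now [-10.1 -56.3 162. ]
```

View pics/sc7c.png

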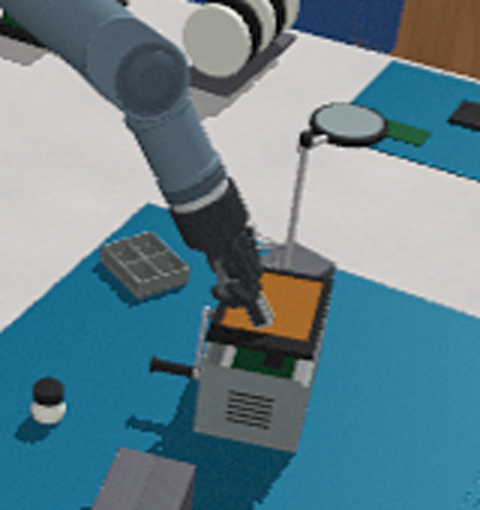

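```bash
python3 -m pendant '[[[0.2,-0.05,0.33],[0,0,0]],[[0.2,-0.05,0.33],[0,0,0]],[[0.2,-0.05,0.33],[0,0,0]],[[0.2,0,0.33],[0,0,0]],[[0,0,0],[0,0,0]]]'
python3 -m pendant '[[[0.04,0,0.07],[0,0,0]],[[0.04,0,0.07],[0,0,0]],[[0,0,0],[0,0,0]]]'
python3 - <<'E'
from h import *
go(bx(-11,-60,112+19))
E
```

```text
time: 13.95
tool_pos: [0.6334, 0.1471, 0.1375]
tool_rot: [[-0.83, -0.281, 0.483], [-0.244, 0.96, 0.138], [-0.502, -0.004, -0.865]]
contact_force: [-13.6, -3.5, 19.7]
grip_width: -0.0
time: 14.32
tool_pos: [0.6336, 0.1472, 0.137]
tool_rot: [[-0.828, -0.28, 0.485], [-0.245, 0.96, 0.136], [-0.504, -0.007, -0.864]]
contact_force: [-27.9, -9.8, 39.4]
grip_width: 0.0
tool mm [ 2.8 -0.5  1.9] units [ 0.14 -0.02  0.09] box now [ -9.5 -59.5 134. ]
```

```bash
python3 -m pendant '[[[-0.1,0,-0.2],[0,0,0]],[[-0.4,0,-0.8],[0,0,0]],[[-0.5,0,-0.87],[0,0,0]],[[-0.5,0,-0.87],[0,0,0]],[[-0.5,0,-0.87],[0,0,0]],[[-0.5,0,-0.87],[0,0,0]],[[-0.5,0,-0.87],[0,0,0]],[[-0.5,0,-0.87],[0,0,0]],[[0,0,0],[0,0,0]]]'
python3 - <<'E'
from h import *
grab("side","s8"); crop("s8",200,90,380,260,4,"s8c"); c=grab("scene","sc8"); 
for n in ["s8","sc8"]:
    L=(cloud(load(n))-O)@B*1000
    m=(abs(L[...,0])<55)&(L[...,1]>-88)&(L[...,1]<95)&(L[...,2]>90)&(L[...,2]<130)
    a=L[m]; print(len(a)); p=np.polyfit(a[:,1],a[:,2],1); print("slope rad",p,"med z",np.median(a[:,2]))
from plant import env
s=env.sense();print(s["contact_force"],s["tool_pos"])
E
```

```text
time: 15.45
tool_pos: [0.6323, 0.1469, 0.276]
tool_rot: [[-0.83, -0.28, 0.483], [-0.243, 0.96, 0.14], [-0.503, -0.001, -0.865]]
contact_force: [0.6, 0.5, -1.2]
grip_width: -0.0001
812
slope rad [-5.64792454e-03  1.10261524e+02] med z 110.32684008337316
992
slope rad [-5.76696600e-03  1.11172783e+02] med z 111.11530118545096
[-1.0640162  -0.69358013  0.09395125] [0.63082838 0.14622729 0.2734481 ]
```

View pics/s8c.png

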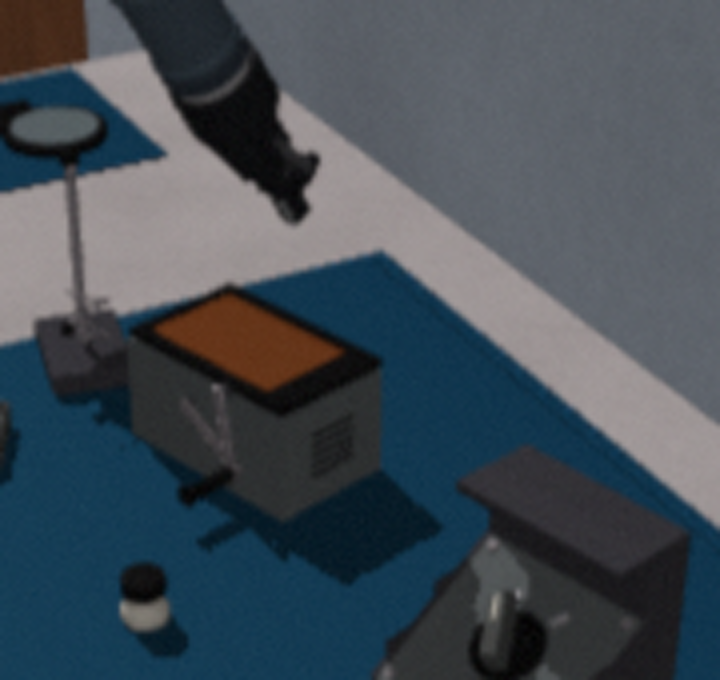

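```bash
cat >> h.py <<'E'
CY=np.radians(13.9);CO=np.array([.641,-.214,.003])
def cx(*a): return CO+Rz(CY)@np.array(a)/1000
NL=np.array([-.530,0,.848])
E
python3 - <<'E'
from h import *
go(cx(-86,0,185))
k=5
def ps(): 
    P={"hood":[cx(3,-80,168),cx(3,80,168),cx(80,80,168),cx(80,-80,168)]}
    a=np.array([-17,0,70]); up=np.array([.848,0,.53]); L=np.array([0,1,0])
    P["axis"]=[cx(*a),cx(*(a+24*NL))]
    d=up*np.cos(np.radians(30))+L*np.sin(np.radians(30))
    P["bar"]=[cx(*(a+35*NL+25*d)),cx(*(a+35*NL-25*d))]
    P["base"]=[cx(-80,-80,0),cx(-80,80,0),cx(80,-80,0)]
    return P
for n in ["s8","sc8"]:
    im=cv2.imread(f"pics/{n}.png"); c=load(n)
    x0,y0=(285,190) if n=="s8" else (265,220)
    big=cv2.resize(im[y0:y0+110,x0:x0+100],None,fx=5,fy=5,interpolation=cv2.INTER_CUBIC)
    big=np.clip(big.astype(float)*1.7,0,255).astype(np.uint8)
    for kx,v in ps().items():
        for q in proj(c,np.array(v)):
            cv2.circle(big,tuple(int(t) for t in ((q-[x0,y0]+.5)*5)),3,(0,0,255) if kx!="bar" else (0,255,255),-1)
    cv2.imwrite(f"pics/ovc_{n}.png",big)
E
```

```text
tool mm [ 196.2 -345.1  -14.2] units [  9.81 -17.25  -0.71] box now [-12.4 -59.7 270.4]
```

View pics/ovc_s8.png

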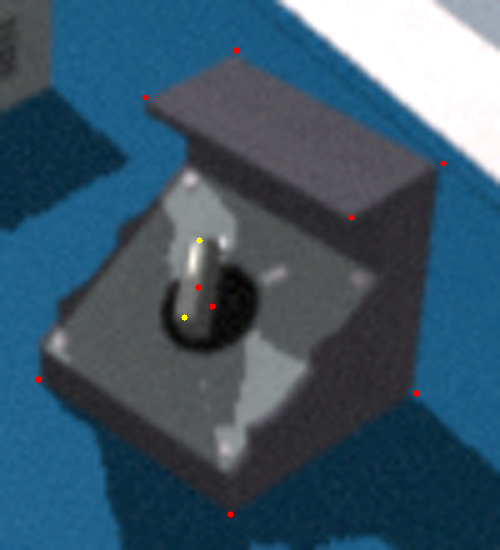

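View pics/ovc_sc8.png

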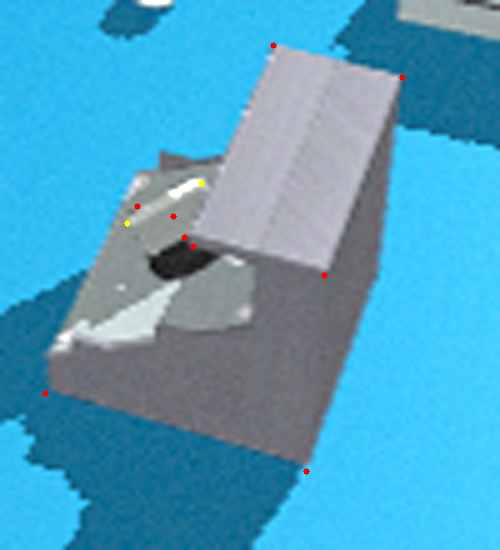

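```bash
python3 -m pendant '[[[0.54,-0.96,-0.04],[0,0,0]],[[0.54,-0.96,-0.04],[0,0,0]],[[0.54,-0.96,-0.04],[0,0,0]],[[0.54,-0.96,-0.04],[0,0,0]],[[0.54,-0.96,-0.04],[0,0,0]],[[0.54,-0.96,-0.04],[0,0,0]],[[0.54,-0.96,-0.04],[0,0,0]],[[0.54,-0.96,-0.04],[0,0,0]],[[0.54,-0.96,-0.04],[0,0,0]],[[0.54,-0.96,-0.04],[0,0,0]],[[0.54,-0.96,-0.04],[0,0,0]],[[0.54,-0.96,-0.04],[0,0,0]],[[0.54,-0.96,-0.04],[0,0,0]],[[0.55,-0.96,-0.04],[0,0,0]],[[0.55,-0.96,-0.04],[0,0,0]],[[0.55,-0.96,-0.04],[0,0,0]],[[0.55,-0.96,-0.04],[0,0,0]],[[0.55,-0.96,-0.04],[0,0,0]],[[0,0,0],[0,0,0]]]' 0
python3 - <<'E'
from h import *
c=grab("wrist","w9"); go(cx(-86,0,185))
from plant import env
print(env.sense()["joint_positions"].round(1))
W=cloud(c); L=(W-CO)@Rz(CY)*1000
h=(L[...,0]+17)*-.530+(L[...,2]-70)*.848
m=(abs(h)<5)&(abs(L[...,1])<75)&(L[...,0]>-75)&(L[...,0]<5)
P=W[m]; q=P-P.mean(0); n=np.linalg.svd(q,full_matrices=False)[2][2]; n*=np.sign(n[2]); print("panel n",n,"yaw",np.degrees(np.arctan2(-n[1],-n[0])),"tilt",np.degrees(np.arccos(n[2])),"mean h",h[m].mean(),m.sum())
# bar top
m=(h>30)&(h<42)&(abs(L[...,1])<40)&(abs(L[...,0]+35)<45)
a=L[m]; up=a[:,0]*.848+a[:,2]*.53; ua=-17*.848+70*.53
print(m.sum(),cv2.minAreaRect(np.c_[-a[:,1],up-ua].astype(np.float32)), h[m].mean())
E
```

```text
time: 17.92
tool_pos: [0.5583, -0.2376, 0.1885]
tool_rot: [[-0.833, -0.276, 0.48], [-0.239, 0.961, 0.139], [-0.5, 0.001, -0.866]]
contact_force: [0.6, 0.9, -0.6]
grip_width: 0.0858
tool mm [1.4 1.2 0.4] units [0.07 0.06 0.02] box now [-188.7 -405.9  186. ]
[ 83.3  26.  -63.1 115.1   5.7  29.7 129.3]
panel n [-0.51991346 -0.13194924  0.84396647] yaw 14.240479433139134 tilt 32.438630133052435 mean h 0.22273665918194116 19004
1266 ((0.9555120468139648, -0.0077762603759765625), (14.050610542297363, 49.415748596191406), 30.270463943481445) 34.81440817437456
```

View pics/w9.png

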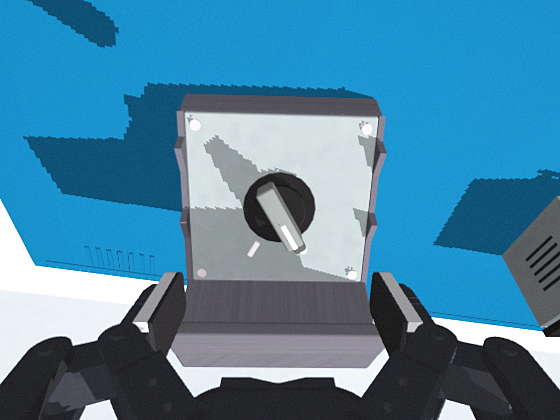

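```bash
cat >> h.py <<'E'
from scipy.spatial.transform import Rotation as Ro
def hrot(t,yawdeg=14.05):  # tool rotation when handle angle = t rad
    Y=Rz(np.radians(yawdeg)); n=Y@NL; up=Y@np.array([.848,0,.530]); l=Y@np.array([0,1,0])
    a=np.radians(30)-t; x=-(up*np.cos(a)+l*np.sin(a)); z=-n
    return np.c_[x,np.cross(z,x),z]
def herr(t):
    from plant import env
    s=env.sense(); R=s["tool_rot"]; print("rot deg/5",(np.degrees(Ro.from_matrix(R.T@hrot(t)).as_rotvec())/5).round(2))
E
python3 - <<'E'
from h import *
herr(0); herr(1.047)
E
```

```text
rot deg/5 [ 0.33 -0.33 -5.64]
rot deg/5 [ 0.12 -0.45  6.36]
```

```bash
python3 -m pendant '[[[0,0,0],[0.05,-0.05,-0.94]],[[0,0,0],[0.05,-0.05,-0.94]],[[0,0,0],[0.05,-0.05,-0.94]],[[0,0,0],[0.06,-0.06,-0.94]],[[0,0,0],[0.06,-0.06,-0.94]],[[0,0,0],[0.06,-0.06,-0.94]],[[0,0,0],[0,0,0]],[[0,0,0],[0,0,0]]]'
python3 - <<'E'
from h import *
herr(0)
from plant import env
print(env.sense()["joint_positions"].round(1))
a=np.array([-17,-1,70]); 
for o in (100,60,40,32): go(cx(*(a+o*NL)))
c=grab("wrist","w10")
E
```

```text
time: 18.98
tool_pos: [0.5593, -0.2337, 0.1896]
tool_rot: [[-0.589, -0.623, 0.514], [-0.665, 0.735, 0.13], [-0.459, -0.265, -0.848]]
contact_force: [-0.0, 0.0, -0.7]
grip_width: 0.0856
rot deg/5 [0.01 0.01 0.03]
[ 88.7  29.6 -70.  116.5  15.1  27.5 150.1]
tool mm [ 5.1  1.2 34.4] units [0.25 0.06 1.72] box now [-187.7 -404.3  186.6]
tool mm [ 5.1  1.1 74.4] units [0.26 0.05 3.72] box now [-187.7 -404.3  186.6]
tool mm [ 5.2  1.  94.4] units [0.26 0.05 4.72] box now [-187.7 -404.3  186.6]
tool mm [  5.2   1.  102.4] units [0.26 0.05 5.12] box now [-187.7 -404.3  186.6]
```

View pics/w10.png

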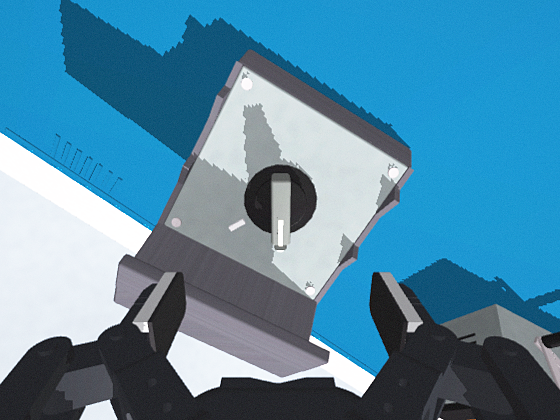

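```bash
python3 -m pendant '[[[0.13,0.05,0.7],[0,0,0]],[[0.13,0,0.7],[0,0,0]],[[0,0,0.7],[0,0,0]],[[0,0,0.7],[0,0,0]],[[0,0,0],[0,0,0]]]'
python3 - <<'E'
from h import *
herr(0)
from plant import env
print(env.sense()["joint_positions"].round(1))
go(cx(*(np.array([-17,-1,70])+35*NL)))
E
```

```text
time: 19.65
tool_pos: [0.5841, -0.2291, 0.1386]
tool_rot: [[-0.589, -0.624, 0.513], [-0.665, 0.735, 0.131], [-0.459, -0.264, -0.848]]
contact_force: [-0.1, -0.0, -0.1]
grip_width: 0.0854
rot deg/5 [0.03 0.   0.03]
[ 78.2  33.2 -60.5 115.9  19.7  22.1 146.2]
tool mm [-0.6 -0.5 42.8] units [-0.03 -0.03  2.14] box now [-162.6 -406.8  135.6]
```

```bash
python3 -m pendant '[[[0,0,0.7],[0,0,0]],[[0,0,0.7],[0,0,0]],[[0,0,0.7],[0,0,0]],[[0,0,0],[0,0,0]]]'
python3 - <<'E'
from h import *
herr(0)
from plant import env
s=env.sense();print(s["joint_positions"].round(1),s["contact_force"])
go(cx(*(np.array([-17,-1,70])+35*NL)))
grab("wrist","w11")
E
```

```text
time: 20.15
tool_pos: [0.6057, -0.2242, 0.1035]
tool_rot: [[-0.589, -0.624, 0.514], [-0.665, 0.735, 0.13], [-0.459, -0.265, -0.848]]
contact_force: [0.2, 0.3, -1.0]
grip_width: 0.0854
rot deg/5 [0.02 0.   0.03]
[ 70.8  35.9 -53.9 114.6  22.6  18.4 143.3] [ 0.24426475  0.31612401 -1.00375683]
tool mm [-0.7  0.   1.3] units [-0.03  0.    0.06] box now [-140.5 -408.1  100.5]
```

View pics/w11.png

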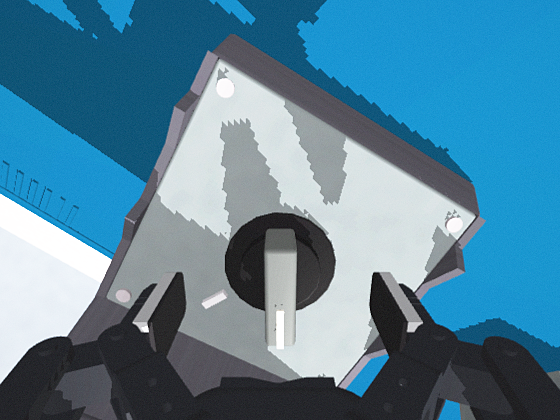

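```bash
python3 -m pendant '[[[0,0,0],[0,0,0]],[[0,0,0],[0,0,0]],[[0,0,0],[0,0,0]],[[0,0,0],[0,0,0]],[[0,0,0],[0,0,0]],[[0,0,0],[0,0,0]],[[0,0,0],[0,0,0]],[[0,0,0],[0,0,0]]]' 1 40
python3 - <<'E'
from h import *
from plant import env
s=env.sense();print(s["joint_positions"].round(1),s["contact_force"],s["moment"])
E
```

```text
time: 21.2
tool_pos: [0.6047, -0.2238, 0.1034]
tool_rot: [[-0.59, -0.625, 0.512], [-0.665, 0.735, 0.13], [-0.457, -0.264, -0.849]]
contact_force: [-5.5, 0.6, 5.3]
grip_width: 0.0131
[ 70.8  35.8 -54.  114.7  22.6  18.5 143.3] [-5.49456375  0.61329027  5.27888253] [0.13986814 0.91027187 0.21773344]
```

Bar gripped (13 mm). Turn clockwise in halves.

```bash
python3 -m pendant '[[[0,0,0],[0,0,0.8]],[[0,0,0],[0,0,0.8]],[[0,0,0],[0,0,0.8]],[[0,0,0],[0,0,0.8]],[[0,0,0],[0,0,0.8]],[[0,0,0],[0,0,0.8]],[[0,0,0],[0,0,0]]]'
python3 - <<'E'
from h import *
from plant import env
herr(0.52)
s=env.sense();print(s["joint_positions"].round(1),s["contact_force"],s["moment"])
E
```

```text
time: 22.08
tool_pos: [0.6042, -0.2229, 0.1032]
tool_rot: [[-0.793, -0.332, 0.511], [-0.309, 0.942, 0.131], [-0.524, -0.054, -0.85]]
contact_force: [-7.8, 1.8, 7.8]
grip_width: 0.0134
rot deg/5 [ 0.04 -0.04  1.19]
[ 67.6  33.6 -49.7 114.9  12.9  17.5 127.4] [-7.76683236  1.81316068  7.78198536] [0.33760569 1.08272769 0.42519097]
```

```bash
python3 -m pendant '[[[0,0,0],[0,0,0.8]],[[0,0,0],[0,0,0.8]],[[0,0,0],[0,0,0.8]],[[0,0,0],[0,0,0.8]],[[0,0,0],[0,0,0.8]],[[0,0,0],[0,0,0.8]],[[0,0,0],[0,0,0.8]],[[0,0,0],[0,0,0.8]],[[0,0,0],[0,0,0.8]],[[0,0,0],[0,0,0.3]],[[0,0,0],[0,0,0]],[[0,0,0],[0,0,0]]]'
python3 - <<'E'
from h import *
from plant import env
herr(1.047)
s=env.sense();print(s["joint_positions"].round(1),s["contact_force"],s["moment"])
c=grab("wrist","w12")
E
```

```text
time: 23.58
tool_pos: [0.6041, -0.2215, 0.1033]
tool_rot: [[-0.833, 0.214, 0.51], [0.322, 0.937, 0.133], [-0.449, 0.275, -0.85]]
contact_force: [-7.9, 2.9, 8.4]
grip_width: 0.013
rot deg/5 [ 0.03 -0.07 -0.2 ]
[ 62.1  30.6 -42.8 115.1  -2.2  16.9 103.1] [-7.94121704  2.94894344  8.42171179] [0.16942214 1.03956928 1.18326798]
```

View pics/w12.png

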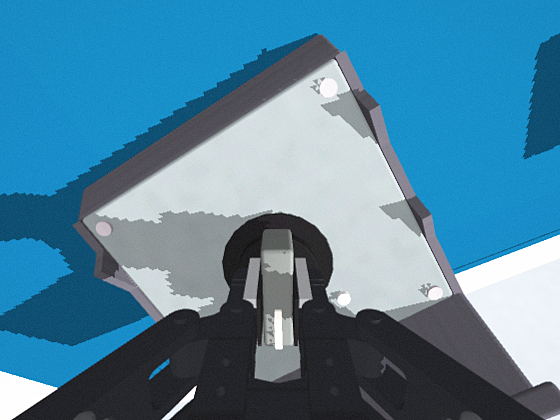

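```bash
python3 -m pendant '[[[0,0,0],[0,0,-0.2]],[[0,0,0],[0,0,0]],[[0,0,0],[0,0,0]],[[0,0,0],[0,0,0]],[[0,0,0],[0,0,0]],[[0,0,0],[0,0,0]],[[0,0,-0.3],[0,0,0]],[[0,0,-0.6],[0,0,0]],[[0,0,-0.8],[0,0,0]],[[0,0,-0.8],[0,0,0]],[[0,0,-0.8],[0,0,0]],[[0,0,-0.8],[0,0,0]],[[0,0,-0.8],[0,0,0]],[[0,0,0],[0,0,0]],[[0,0,0],[0,0,0]]]' 0
python3 - <<'E'
from h import *
from plant import env
c=grab("wrist","w13"); grab("side","s13"); grab("scene","sc13"); crop("s13",180,90,390,300,3,"s13c")
s=env.sense();print(s["contact_force"],s["grip_width"],s["tool_pos"])
W=cloud(c); L=(W-CO)@Rz(CY)*1000
h=(L[...,0]+17)*-.530+(L[...,2]-70)*.848
m=(h>30)&(h<42)&(abs(L[...,1])<40)&(abs(L[...,0]+35)<45)
a=L[m]; up=a[:,0]*.848+a[:,2]*.53; ua=-17*.848+70*.53
print(m.sum(),cv2.minAreaRect(np.c_[-a[:,1],up-ua].astype(np.float32)))
for n in ["s13","sc13"]:
    L=(cloud(load(n))-O)@B*1000
    m=(abs(L[...,0])<55)&(L[...,1]>-88)&(L[...,1]<95)&(L[...,2]>90)&(L[...,2]<130)
    a=L[m]; print(len(a),np.polyfit(a[:,1],a[:,2],1))
E
```

```text
time: 25.5
tool_pos: [0.5551, -0.2374, 0.1866]
tool_rot: [[-0.833, 0.206, 0.514], [0.313, 0.941, 0.129], [-0.457, 0.268, -0.848]]
contact_force: [0.1, 0.1, -0.1]
grip_width: 0.086
[-0.08430311 -0.05602421 -0.53734523] 0.08547551476309485 [ 0.55527762 -0.2367554   0.18618146]
1227 ((0.3494410514831543, 0.11338233947753906), (49.159324645996094, 13.699939727783203), 59.4154167175293)
2 [  3.06431396 369.52558802]
1001 [-5.72728371e-03  1.11117584e+02]
```

View pics/w13.png

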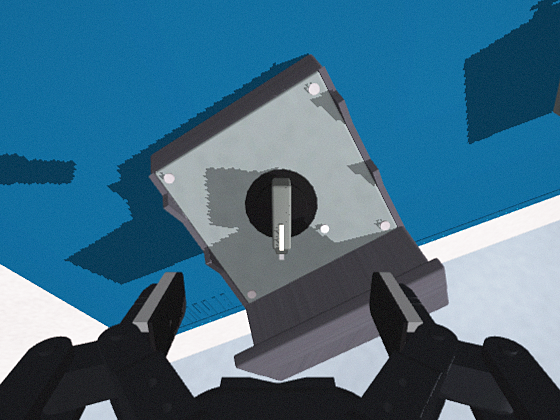

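View pics/s13c.png

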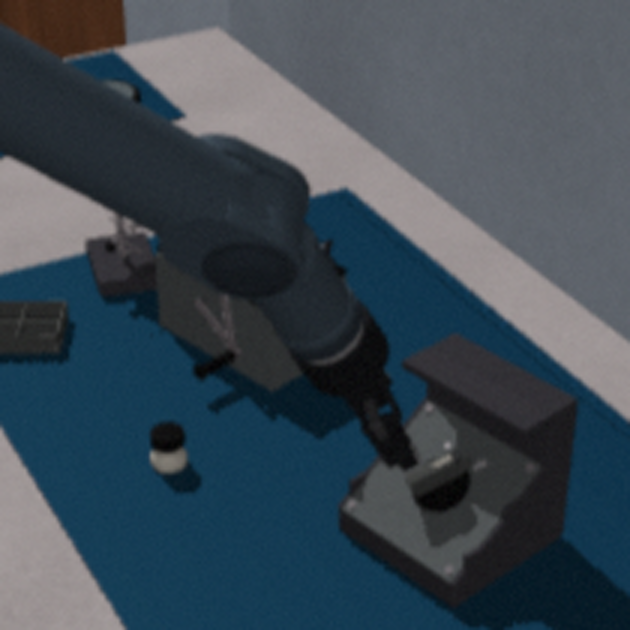

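View pics/sc13.png

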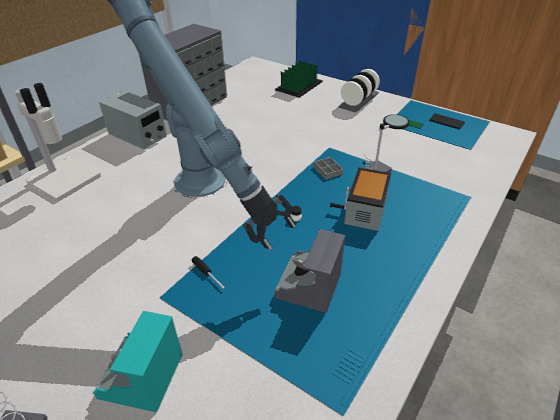

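The scene shows the lid flat and shut, the arm clear of everything, and the jar, screwdriver, tray and magnifier where they were. Handing in.

```bash
python3 - <<'E'
from plant import env
print(env.hand_in()); s=env.sense(); print(s["time"],s["contact_force"])
E
```

```text
the job is handed in; nothing more can be done
None
the job is handed in; nothing more can be done
```

I folded the stay, shut the lid and turned the handle on, in that order. The job was handed in at about 25.7 s; the simulator gives no verdict.

- **Stay:** I pushed the knob toward the box's -y with the closed fingers, to an estimated 0.9 rad. That also lowered the lid to about 42° above level. In later pictures the stay looks folded against the box.
- **Lid:** I pressed it down along its arc until it stopped. Afterwards it measured level to within about 0.006 rad. The wrist force reached about 49 N in total at the stop, well above the 1 to 4 N needed but under the 120 N limit.
- **Handle:** I came in along the panel normal, gripped the bar and turned it clockwise to its stop. After release, the wrist camera put the nose about 30.6° right of up-slope, which matches on.

At the end the lid was still shut and the gripper was clear, with contact force near zero. By eye, the jar, screwdriver, tray and magnifier had not moved; I did not measure them.

One check did not work. The arm blocked the side camera's last view of the lid, so the final lid reading comes from the scene camera alone.

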